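Put the swapped storage-pot lids back on their own pots

TASK

The lids of the four storage pots have been put back on the wrong pots. Swap them round so that every pot wears its own lid, seated flat with its rib inside the rim; the empty chopping board is a free place to lay a lid meanwhile. Set the lids down without dropping them, leave the pots standing where they are and do not knock over the syrup bottle.

Things in the scene. Friction and masses are not known exactly. Their poses are not given: they have to be found in the camera images.
- pot_round: the round white ceramic pot, 102 mm across outside, 92 mm across inside, 70 mm high, open at the top, walls 5 mm, about 0.6 kg, loose and upright on the worktop; origin at the centre of its underside, z up
- pot_square: the square white ceramic pot with rounded corners, 94 x 94 mm outside, 84 x 84 mm inside, 70 mm high, open at the top, walls 5 mm, about 0.6 kg, loose and upright on the worktop; origin at the centre of its underside, z up, x and y along its sides
- pot_oblong: the rectangular white ceramic pot with rounded corners, 128 mm (x) x 66 mm (y) outside, 118 x 56 mm inside, 70 mm high, open at the top, walls 5 mm, about 0.6 kg, loose and upright on the worktop; origin at the centre of its underside, z up, x along its length
- pot_oval: the long white ceramic pot with fully rounded (half-circle) ends, 152 mm (x) x 58 mm (y) outside, 142 x 48 mm inside, 70 mm high, open at the top, walls 5 mm, about 0.6 kg, loose and upright on the worktop; origin at the centre of its underside, z up, x along its length
- lid_round: round wooden lid, 0.12 kg: 108 mm across, locating rib 84 mm across and 12 mm deep (lower half tapered 4 mm a side), round knob 26 mm across. Origin: centre of rib underside; plate z 12 to 22 mm, handle top z 50 mm. Fits the pot of its shape (any turn): plate on the rim, origin 58 mm above the pot's underside. Starts on a wrong pot, rib on its rim, origin at 70 mm
- lid_square: square wooden lid, 0.12 kg: 100 x 100 mm, locating rib 76 x 76 mm and 12 mm deep (lower half tapered 4 mm a side), bar handle 46 mm (x) x 18 mm (y). Origin: centre of rib underside; plate z 12 to 22 mm, handle top z 50 mm. Fits the pot of its shape (any quarter turn): plate on the rim, origin 58 mm above the pot's underside. Starts on a wrong pot, rib on its rim, origin at 70 mm
- lid_oblong: rectangular wooden lid, 0.12 kg: 134 mm (x) x 72 mm (y), locating rib 110 x 48 mm and 12 mm deep (lower half tapered 4 mm a side), bar handle 46 mm (x) x 18 mm (y). Origin: centre of rib underside; plate z 12 to 22 mm, handle top z 50 mm. Fits the pot of its shape (either way round): plate on the rim, origin 58 mm above the pot's underside. Starts on a wrong pot, rib on its rim, origin at 70 mm
- lid_oval: round-ended wooden lid, 0.12 kg: 158 mm (x) x 64 mm (y), locating rib 134 x 40 mm and 12 mm deep (lower half tapered 4 mm a side), bar handle 46 mm (x) x 18 mm (y). Origin: centre of rib underside; plate z 12 to 22 mm, handle top z 50 mm. Fits the pot of its shape (either way round): plate on the rim, origin 58 mm above the pot's underside. Starts on a wrong pot, rib on its rim, origin at 70 mm
- board: dark wooden chopping board lying flat and fixed, 200 mm (x) x 135 mm (y), 16 mm thick, with a shallow groove round its edge; empty: a free place to lay one lid at a time; origin at the centre of its underside
- syrup_bottle: clear syrup bottle standing behind the pots, 68 mm across, 221 mm high; a bystander, leave it standing; origin at the centre of its underside

How it is judged:
At the end, for the whole second after the job is handed in: Each of the four lids lies on the pot of its own shape, level (within 0.06 rad), centred within 12 mm, rib inside the rim and plate down on it (lid origin 54 to 61.5 mm above the pot's underside); pots upright on the worktop within 50 mm of where they stood; lids and pots at rest (z of lid_round in the frame of pot_round between 0.054 and 0.0615 m and horizontal distance between lid_round and pot_round below 0.012 m and angle between each of lid_round, pot_round, lid_square, pot_square, lid_oblong, pot_oblong, lid_oval, pot_oval's own z axis and vertical below 0.06 rad and height (world z) of each of pot_round, pot_square, pot_oblong, pot_oval below 0.01 m and distance of each of pot_round, pot_square, pot_oblong, pot_oval from where it was at the start of the episode below 0.05 m and linear speed of each of lid_round, pot_round, lid_square, pot_square, lid_oblong, pot_oblong, lid_oval, pot_oval below 0.02 m/s and z of lid_square in the frame of pot_square between 0.054 and 0.0615 m and horizontal distance between lid_square and pot_square below 0.012 m and z of lid_oblong in the frame of pot_oblong between 0.054 and 0.0615 m and horizontal distance between lid_oblong and pot_oblong below 0.012 m and z of lid_oval in the frame of pot_oval between 0.054 and 0.0615 m and horizontal distance between lid_oval and pot_oval below 0.012 m); the robot touches nothing.
It fails at once if the syrup bottle is knocked over or shoved away (distance of syrup_bottle from where it was at the start of the episode above 0.04 m or angle between syrup_bottle's own z axis and vertical above 0.3 rad).
It fails at once if a lid is dropped (falls freely faster than 0.8 m/s, about 3 cm) ((linear speed of lid_round above 0.8 m/s and contact force between lid_round and the fingers below 0.3 N) or (linear speed of lid_square above 0.8 m/s and contact force between lid_square and the fingers below 0.3 N) or (linear speed of lid_oblong above 0.8 m/s and contact force between lid_oblong and the fingers below 0.3 N) or (linear speed of lid_oval above 0.8 m/s and contact force between lid_oval and the fingers below 0.3 N)).
It also fails if it takes over 134 s, if anything falls off the work surface, if the arm or the gripper's body presses on something with over 40 N, if the wrist force passes 120 N, or if a joint passes its speed limit or range.

ROBOT

A 7-joint arm with a two-finger parallel gripper is mounted at the origin on a cart in front of the work surface, level with it; the furniture and walls round the work are solid. World frame = base frame: x ahead of the robot, y to its left, z up, the work surface at z = 0. Lengths are in m, angles in rad, forces in N, time in s.
With the tool pointing down it reaches from about 0.4 to 0.85 m from the base axis. Payload 4.5 kg.
Tool frame: the origin (TCP) lies where the fingers leave the gripper's body, on its centre line; the fingertips stand 64 mm ahead of it and the grasp point (between the pads) lies 45 mm ahead of it; z points along the fingers, y is the line along which they close (so a half turn about z gives the same grasp; the last joint's range is limited). The gripper opens to 88 mm and grips with 3 to 60 N. Pads are 18 mm wide; open, the fingers measure 123 mm over their backs; the gripper's body (75 mm by 187 mm) begins 45 mm behind the grasp point.
Start: joints at [1.293, 0.689, -0.195, 1.565, 0.157, 0.902, -0.215], TCP at [0.192, -0.595, 0.303] pointing down, gripper open.
Joint ranges: [-3.01, 3.01], [-0.46, 2.08], [-1.47, 1.51], [0.13, 2.56], [-1, 4.14], [0.04, 2.09], [-2.66, 2.66]. Speed limits (rad/s): [2.57, 2.57, 3.14, 3.14, 3.14, 3.14, 3.14].

INTERFACE

Orientations are given as a unit quaternion [x, y, z, w].
In Python, from plant import r gives the robot as it stands.
- The arm moves only by the tool play_rows, never from a script. Its arguments are lists of equal length, an entry for each row: "translation": the shift along the tool's x, y, z in m, a list of three; "delta_rot": the turn, a rotation vector about the tool's x, y, z in degrees, a list of three; "grip": the opening, from -1 (shut) to 1 (fully open). In form: {"translation": [[x, y, z], ...], "delta_rot": [[rx, ry, rz], ...], "grip": [grip, ...]}. A call has 1 to 20 rows; each row shifts and turns the commanded pose from where the row before left it, along the tool's axes as they then stand; what a row does not reach is not made up. A row lasts 1/8 s, in which the tool goes at most 62.5 mm and 10.7 degrees, less where a joint would pass 70% of its speed; a pose out of reach is approached as far as the arm can. A call with a gripper value outside its range is refused whole. The fingers move at their own pace and stop on an object; "squeeze" is the grip in N (left out, the last holds). Time passes only in rows, so rows that do not move let the fingers close. It gives the time, the measured TCP pose, the force, the opening and the grip force at its end, in the units of the state.
- r.get_state(): the state, without advancing time (a new reading comes with each control period).
- r.snapshot(name): name is "side" or "top" or "wrist"; returns the picture (400x640x3 uint8, blue, green, red); there is no depth.
- r.get_calibration(name): a dict with "intrinsics" (3x3 intrinsics, pixels), "eye" and "rotation" of the camera in the world. Camera axes: x right, y up, looking along -z (the intrinsics and any distortion apply to the point x, -y, -z); pixel columns grow to the right and rows downward; lengths in m; the calibration is good to about 2 mm. The wrist camera is an equidistant fisheye: a pixel r from the principal point sees the ray r / f radians off the axis. A picture is of the moment at which its call begins: read the wrist's pose just before it. get_calibration takes no time and is no camera call; for the wrist camera it gives the pose at the moment of the call.
- r.finish_job(): hands the job in; it is judged then, once.
Trained networks look in the newest picture that a camera, given by its name, has taken for a name from the list of things; names that differ only in an ending like _2 or _b are one class to them, and where a whole thing is asked for, a point or a joint stands for the part that bears it (a point fixed in the world has none). Each returns a list of dicts, best first, with "confidence" (0 to 1); they miss things now and then, are a little off and sometimes report something else, mostly with a low value. They report only what shows in the picture. A call takes as long as a camera call.
- r.look_for(camera, target): "point" ([x, y, z] in m, in world coordinates, good to about 4 mm: the middle of the surface that is visible of it).
- r.silhouettes(camera, target): "pixels" (400x640 bool, what is visible of it).
The state is a dict: "clock": time; "q": joint angles; "qd": joint speeds; "joint_torque": joint torques, N m; "tool_pos": TCP position; "eef_rot": TCP orientation; "contact_force": force on the tool from outside, world axes, zero at the start; "moment": the same for the moment, N m; "opening": opening from 0.0 (shut) to 1.0 (fully open); "finger_force": force on a finger pad.
Only numpy, scipy, OpenCV 4.12 (cv2) and the standard library are available. Lean on these libraries where they do the work, as an engineer would, in place of code of your own. Each camera call takes 0.05 s, during which the arm holds its last target. There are 200 camera calls.

## Working session

There is one attempt and no reset: what is moved stays moved. The work goes in short steps, Python scripts to look and compute and a tool call to move; the robot and the scene stay as the last step left them, time stands still between calls to the robot, and variables do not carry over. Pictures are saved under pics/ and viewed, at most 14 in all, crops included, and the job is handed in when it is done.

Besides the shell and the picture viewer there is one more tool, called after "Call:" as name(argument=value, ...), one argument or row to a line, values as JSON. play_rows: Moves the arm, as the interface text tells. Its arguments: {"type":"object","properties":{"translation":{"type":"array","items":{"type":"array","items":{"type":"number"}}},"delta_rot":{"type":"array","items":{"type":"array","items":{"type":"number"}}},"grip":{"type":"array","items":{"type":"number"}},"squeeze":{"type":"number"}},"required":["translation","delta_rot","grip"]}

```bash
ls; mkdir -p pics; python3 - <<'E'
from plant import r
import cv2
print(r.get_state())
for n in ("side","top"):
    im=r.snapshot(n); cv2.imwrite(f"pics/{n}0.png",im)
    c=r.get_calibration(n); print(n,c)
    for t in ["pot_round","pot_square","pot_oblong","pot_oval","lid_round","lid_square","lid_oblong","lid_oval","board","syrup_bottle"]:
        d=r.look_for(n,t); print(t,[(x["point"],round(x["confidence"],2)) for x in d[:2]])
E
```

```text
pics
{'clock': 0.0, 'q': array([ 1.29279032,  0.68996337, -0.19453496,  1.56631045,  0.15732408,
        0.90246315, -0.21512358]), 'qd': array([-9.46012688e-04,  7.93255412e-05,  9.52665255e-04, -5.49322397e-05,
       -7.08756074e-04, -8.62821514e-04,  8.15471512e-04]), 'joint_torque': array([ 1.30029157e-04, -5.27564907e+01, -1.26723614e+00, -1.53429902e+01,
       -5.27932984e-02,  6.50344271e-03,  1.67278654e-04]), 'tool_pos': array([ 0.19155463, -0.59440663,  0.30193226]), 'eef_rot': array([ 9.87864526e-01,  1.55315528e-01, -1.98810812e-04, -8.51715337e-04]), 'contact_force': array([-0.33798953, -0.79950723,  0.79003501]), 'moment': array([-0.02469707,  0.02757125, -0.02900802]), 'finger_force': 0.0, 'opening': 1.0008166671060448}
side {'intrinsics': array([[406.51153128,   0.        , 322.0417274 ],
       [  0.        , 406.51153128, 193.86252179],
       [  0.        ,   0.        ,   1.        ]]), 'eye': array([ 0.2468438 , -0.52172158,  0.91127512]), 'rotation': array([ 0.29204217, -0.07174429, -0.24088054,  0.92278963])}
pot_round [([0.4236, 0.2891, 0.0379], 0.68)]
pot_s
[... 490 characters left out ...]
 318.78131303],
       [  0.        , 389.66546843, 197.12663095],
       [  0.        ,   0.        ,   1.        ]]), 'eye': array([ 0.40772681, -0.01026319,  1.22288828]), 'rotation': array([-0.03578158,  0.02352376,  0.70822036, -0.70469159])}
pot_round [([0.4341, 0.2872, 0.0403], 0.56)]
pot_square [([0.4418, -0.2987, 0.0504], 0.67)]
pot_oblong [([0.4906, -0.1549, 0.0663], 0.7)]
pot_oval [([0.3779, 0.1672, 0.0318], 0.6)]
lid_round [([0.4477, -0.1625, 0.0934], 0.74)]
lid_square [([0.4317, 0.1633, 0.0892], 0.6)]
lid_oblong [([0.4357, 0.3199, 0.0945], 0.88), ([0.5969, 0.2257, 0.1591], 0.42)]
lid_oval [([0.4403, -0.3223, 0.0893], 0.9)]
board []
syrup_bottle [([0.5978, 0.2244, 0.1632], 0.65)]
```

View pics/side0.png

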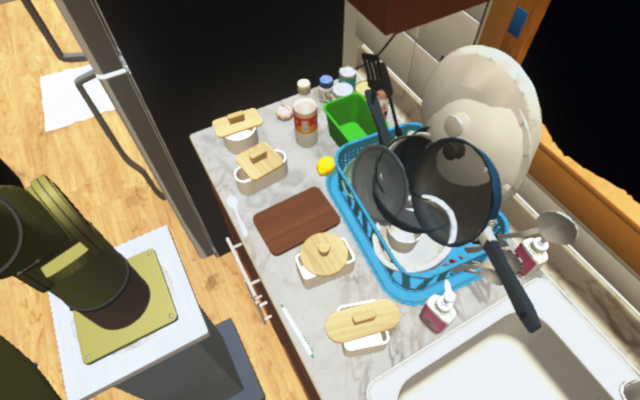

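View pics/top0.png

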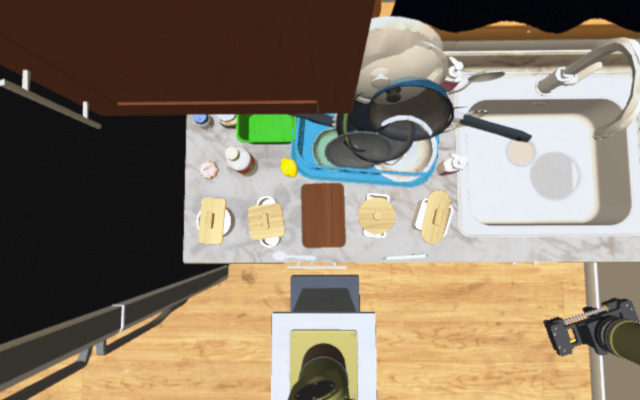

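The pictures show, from y+ to y−: the round pot wearing the oblong lid (top image 213,220), the oval pot with the square lid (267,222), the empty board (323,215), the oblong pot with the round lid (377,215) and the square pot with the oval lid (436,217). The bottle is at (238,160). So there are two 2-cycles, and I'll fit the poses from silhouettes next.

```bash
cat > h.py <<'E'
import numpy as np, cv2
from scipy.spatial.transform import Rotation as R
from scipy.optimize import minimize
from plant import r
def rr(a,b,c,n=8):  # rounded rectangle outline, full sizes
    P=[]
    for k,(sx,sy) in enumerate([(1,1),(-1,1),(-1,-1),(1,-1)]):
        t=np.linspace(k*np.pi/2,(k+1)*np.pi/2,n)
        P.append(np.c_[sx*(a/2-c)+c*np.cos(t),sy*(b/2-c)+c*np.sin(t)])
    return np.vstack(P)
LID=dict(round=rr(.108,.108,.054),square=rr(.1,.1,.012),oblong=rr(.134,.072,.012),oval=rr(.158,.064,.032))
POT=dict(round=rr(.102,.102,.051),square=rr(.094,.094,.015),oblong=rr(.128,.066,.015),oval=rr(.152,.058,.029))
def ext(o,z0,z1): return np.vstack([np.c_[o,np.full(len(o),z)] for z in (z0,z1)])
def solids(kind,s):
    if kind=="lid":
        return [ext(LID[s],.012,.022), ext(rr(.026,.026,.013) if s=="round" else rr(.046,.018,.004),.022,.05)]
    if kind=="board": return [ext(rr(.2,.135,.008),0,.016)]
    return [ext(POT[s],0,.07)]
def project(P,cam,cal):
    q=R.from_quat(cal["rotation"]).inv().apply(P-cal["eye"]); q=q*[1,-1,-1]; K=cal["intrinsics"]
    if cam=="wrist":
        rad=np.hypot(q[:,0],q[:,1])+1e-12; th=np.arctan2(rad,q[:,2])
        u=q[:,:2]*(th/rad)[:,None]
    else: u=q[:,:2]/q[:,2:]
    return u*[K[0,0],K[1,1]]+K[:2,2]
def render(kind,s,p,cam,cal,up=2):
    m=np.zeros((400*up,640*up),np.uint8); c,sn=np.cos(p[3]),np.sin(p[3])
    for S in solids(kind,s):
        W=S@np.array([[c,sn,0],[-sn,c,0],[0,0,1]])+p[:3]
        h=cv2.convexHull(((project(W,cam,cal)+.5)*up*16).astype(np.int32).reshape(-1,1,2))
        cv2.fillConvexPoly(m,h,1,shift=4)
    return m
def fit(kind,s,views,p0,freez=False,occl=None):
    """views: (cam,cal,mask); occl: pose (kind,s,p) of thing hiding it"""
    up=2
    T=[(cam,cal,cv2.resize(m.astype(np.uint8),(1280,800),interpolation=cv2.INTER_NEAREST),
        render(*occl,cam,cal) if occl else None) for cam,cal,m in views]
    def cost(v):
        p=[v[0],v[1],v[3] if freez else p0[2],v[2]]; c=0
        for cam,cal,m,o in T:
            g=render(kind,s,p,cam,cal)
            if o is not None: g=g&(1-o)
            c+=1-(g&m).sum()/max(1,(g|m).sum())
        return c/len(T)
    best=None
    yaws=[p0[3]] if p0[3] is not None else np.arange(-90,90,20)*np.pi/180
    for y in yaws:
        x0=np.array([p0[0],p0[1],y]+([p0[2]] if freez else []))
        sim=np.vstack([x0]+[x0+d for d in np.diag([.012,.012,.15]+([.01] if freez else []))])
        o=minimize(cost,x0,method="Nelder-Mead",options=dict(initial_simplex=sim,xatol=2e-4,fatol=1e-4,maxfev=150))
        if best is None or o.fun<best.fun: best=o
    v=best.x; return np.array([v[0],v[1],v[3] if freez else p0[2],v[2]]),best.fun
def views(cams,name,minc=.3,near=None):
    V=[]
    for c in cams:
        d=[x for x in r.silhouettes(c,name) if x["confidence"]>minc]
        if near is not None:  # keep only the detection nearest to the expected spot
            u=project(np.array([near]),c,CAL[c])[0]
            d=[x for x in d if np.hypot(*(np.argwhere(x["pixels"]).mean(0)[::-1]-u))<30]
        if d: V.append((c,CAL[c],d[0]["pixels"]))
    return V
CAL={}
def shoot(cams):
    for c in cams:
        CAL[c]=r.get_calibration(c); im=r.snapshot(c)
        yield c,im
def go(pos=None,psi=None):
    """tool-frame shift and turn (deg about tool z) to world pos / yaw of tool x"""
    s=r.get_state(); Rt=R.from_quat(s["eef_rot"]); x=Rt.apply([1,0,0]); z=Rt.apply([0,0,1])
    ps=np.degrees(np.arctan2(x[1],x[0])); print("tcp",s["tool_pos"].round(4),"psi",ps.round(2),"z",z.round(4),"t",round(s["clock"],2))
    if pos is not None:
        d=np.array(pos)-s["tool_pos"]; print("shift now-frame",Rt.inv().apply(d).round(4))
        if psi is not None:
            Rn=R.from_euler("z",psi,degrees=True)*R.from_quat([1,0,0,0]); print("turn z deg",round((ps-psi+180)%360-180,2),"shift new-frame",Rn.inv().apply(d).round(4))
E
cat > m.py <<'E'
from h import *
ims=dict(shoot(["side","top"]))
G=dict(round=(.446,-.163),square=(.432,.16),oblong=(.434,.32),oval=(.44,-.325))
ON=dict(round="oblong",square="oval",oblong="round",oval="square")
for s,g in G.items():
    V=views(["side","top"],"lid_"+s,near=[*g,.09])
    p,f=fit("lid",s,V,[*g,.07,None]); p,f=fit("lid",s,V,p,True)
    print("lid",s,[v[0] for v in V],p.round(4),"deg",np.degrees(p[3]).round(1),"cost",round(f,3))
    V=views(["side","top"],"pot_"+ON[s],near=[*g,.04])
    if V:
        q,f=fit("pot",ON[s],V,[p[0],p[1],0,None],occl=("lid",s,p)); print("  pot",ON[s],[v[0] for v in V],q.round(4),np.degrees(q[3]).round(1),round(f,3))
V=views(["side"],"board"); p,f=fit("board","",V,[.44,0,0,1.57]); print("board",p,f)
E
python3 m.py
```

```text
lid round ['side', 'top'] [ 0.4482 -0.1555  0.065  -0.3803] deg -21.8 cost 0.049
  pot oblong ['side', 'top'] [ 0.4502 -0.1557  0.     -0.1199] -6.9 0.232
lid square ['side', 'top'] [0.4335 0.1664 0.0638 1.6979] deg 97.3 cost 0.064
  pot oval ['side', 'top'] [0.4324 0.1667 0.     0.0825] 4.7 0.236
lid oblong ['side', 'top'] [ 0.4383  0.3593 -0.048  -0.0474] deg -2.7 cost 0.229
  pot round ['side', 'top'] [0.4332 0.3298 0.     0.4664] 26.7 0.698
lid oval ['side', 'top'] [ 0.4446 -0.3272  0.0647 -0.2398] deg -13.7 cost 0.055
  pot square ['top'] [ 0.4455 -0.33    0.      1.2441] 71.3 0.2
board [ 4.53167370e-01 -1.05911425e-03  0.00000000e+00  3.16174040e+00] 0.06756212222968438
```

Call:
play_rows(
  translation=[
    [0.035,-0.02,0],
    [0.045,-0.025,0],
    [0.045,-0.025,0],
    [0.045,-0.025,0],
    [0.045,-0.025,0],
    [0.045,-0.025,0],
    [0.04,-0.02,0],
    [0.02,-0.01,0],
    [0,0,0],
    [0,0,0],
    [0,0,0],
    [0,0,0],
    [0,0,0],
  ],
  delta_rot=[
    [0,0,0],
    [0,0,0],
    [0,0,0],
    [0,0,0],
    [0,0,0],
    [0,0,0],
    [0,0,0],
    [0,0,0],
    [0,0,8],
    [0,0,8],
    [0,0,8],
    [0,0,7.6],
    [0,0,0],
  ],
  grip=[1,1,1,1,1,1,1,1,1,1,1,1,1],
)

```text
clock: 3.68
tool_pos: [0.4428, -0.33, 0.3028]
eef_rot: [0.993, -0.119, 0.0, 0.0]
contact_force: [-0.1, -0.5, -0.1]
opening: 0.995
finger_force: 0.0
```

```bash
cat > m2.py <<'E'
from h import *
G=dict(round=(.448,-.1555),square=(.4335,.1664),oblong=(.434,.32),oval=(.4446,-.3272))
ON=dict(round="oblong",square="oval",oblong="round",oval="square")
import sys
go()
cams=["side","top","wrist"]; ims=dict(shoot(cams)); cv2.imwrite(sys.argv[1],ims["wrist"]); print(CAL["wrist"])
for s in sys.argv[2:]:
    g=G[s]; V=views(cams,"lid_"+s,near=[*g,.09])
    for W in [V]+[[v] for v in V]:
        p,f=fit("lid",s,W,[*g,.07,None])
        print("lid",s,[v[0] for v in W],p.round(4),"deg",np.degrees(p[3]).round(1),"cost",round(f,3))
    p,f=fit("lid",s,V,[*g,.07,p[3]],True);print("z",p[2],f)
E
python3 m2.py pics/w1.png oval round
```

```text
tcp [ 0.4428 -0.33    0.3028] psi -13.64 z [ 0.e+00 -4.e-04 -1.e+00] t 3.67
{'intrinsics': array([[309.70691629,   0.        , 315.29987098],
       [  0.        , 309.70691629, 199.73855614],
       [  0.        ,   0.        ,   1.        ]]), 'eye': array([ 0.5254408 , -0.35052484,  0.38469797]), 'rotation': array([ 0.10223002, -0.12901117,  0.77480807, -0.61039134])}
lid oval ['side', 'top', 'wrist'] [ 0.4426 -0.327   0.07   -0.2326] deg -13.3 cost 0.367
lid oval ['side'] [ 0.4405 -0.3249  0.07   -0.1845] deg -10.6 cost 0.412
lid oval ['top'] [ 0.4003 -0.288   0.07   -1.4822] deg -84.9 cost 0.635
lid oval ['wrist'] [ 0.4429 -0.327   0.07   -0.2333] deg -13.4 cost 0.041
z 0.06452916408637926 0.3596406474948612
lid round ['side', 'top', 'wrist'] [ 0.4484 -0.156   0.07   -1.4186] deg -81.3 cost 0.076
lid round ['side'] [ 0.446  -0.1566  0.07   -0.2873] deg -16.5 cost 0.107
lid round ['top'] [ 0.4506 -0.155   0.07   -0.5153] deg -29.5 cost 0.033
lid round ['wrist'] [ 0.4474 -0.1567  0.07   -1.39  ] deg -79.6 cost 0.05
z 0.06655938008449265 0.06929318806724487
```

Call:
play_rows(
  translation=[
    [0,-0.003,0.03],
    [0,0,0.04],
    [0,0,0.04],
    [0,0,0.02],
    [0,0,0.013],
    [0,0,0],
    [0,0,0],
    [0,0,0],
    [0,0,0],
    [0,0,0],
    [0,0,0],
    [0,0,0],
  ],
  delta_rot=[
    [0,0,0],
    [0,0,0],
    [0,0,0],
    [0,0,0],
    [0,0,0],
    [0,0,0],
    [0,0,0],
    [0,0,0],
    [0,0,0],
    [0,0,0],
    [0,0,0],
    [0,0,0],
  ],
  grip=[1,1,1,1,1,1,-1,-1,-1,-1,-1,-1],
  squeeze=20,
)

```text
clock: 5.62
tool_pos: [0.4433, -0.3272, 0.1597]
eef_rot: [0.993, -0.12, 0.0, 0.0]
contact_force: [-0.6, -0.4, -0.0]
opening: 0.345
finger_force: 0.0
```

Call:
play_rows(
  translation=[
    [0,0,0],
    [0,0,0],
    [0,0,0],
    [0,0,-0.02],
    [0,0,-0.04],
    [0,0,-0.035],
    [0,0,0],
    [0,0,0],
    [0,0,0],
  ],
  delta_rot=[
    [0,0,0],
    [0,0,0],
    [0,0,0],
    [0,0,0],
    [0,0,0],
    [0,0,0],
    [0,0,-7],
    [0,0,-6.8],
    [0,0,0],
  ],
  grip=[-1,-1,-1,-1,-1,-1,-1,-1,-1],
)

```text
clock: 6.75
tool_pos: [0.4431, -0.3272, 0.2547]
eef_rot: [1.0, -0.0, -0.0, -0.0]
contact_force: [-0.7, -0.2, -0.4]
opening: 0.201
finger_force: 20.0
```

```bash
python3 - <<'E'
from h import *
go([.445,-.001,.112],0)
ims=dict(shoot(["wrist","top","side"])); cv2.imwrite("pics/w2.png",ims["wrist"])
V=views(["wrist","top","side"],"pot_square",near=[.44,-.33,.04]); print([v[0] for v in V])
for W in [V]+[[v] for v in V]:
  p,f=fit("pot","square",W,[.443,-.327,0,None],occl=("lid","oval",[.443,-.327,.16,0])); print(W[0][0],p.round(4),np.degrees(p[3]),f)
E
```

```text
tcp [ 0.4431 -0.3272  0.2547] psi -0.01 z [-2.e-04  5.e-04 -1.e+00] t 6.75
shift now-frame [ 0.0019 -0.3261  0.1428]
turn z deg -0.01 shift new-frame [ 0.0019 -0.3262  0.1427]
['top', 'side']
top [ 0.4426 -0.3271  0.      1.2873] 73.75516501819004 0.5010747120929069
top [ 0.4457 -0.3328  0.     -1.8753] -107.44675038565201 0.7726063829787234
side [ 0.4421 -0.3265  0.      1.2717] 72.86160507419572 0.20576131687242794
```

View pics/w2.png

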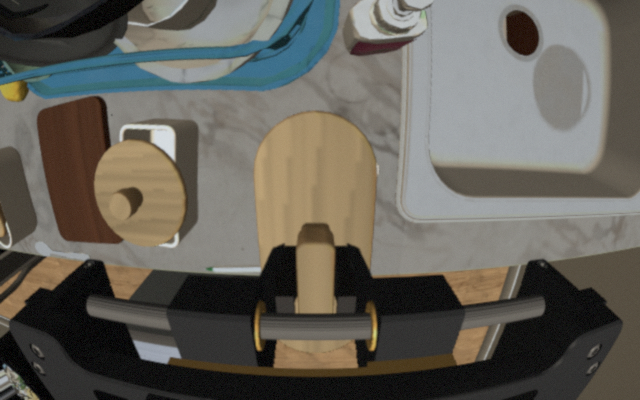

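The picture shows the oval lid held by its bar (317,290), with the board clear at left (80,170). Moving it to the board.

Call:
play_rows(
  translation=[
    [0,-0.03,0],
    [0,-0.05,0],
    [0,-0.05,0],
    [0,-0.05,0],
    [0,-0.05,0],
    [0,-0.05,0],
    [0,-0.035,0],
    [0,-0.011,0.02],
    [0,0,0.05],
    [0,0,0.04],
    [0,0,0.023],
    [0,0,0.008],
    [0,0,0.006],
    [0,0,0.001],
  ],
  delta_rot=[
    [0,0,0],
    [0,0,0],
    [0,0,0],
    [0,0,0],
    [0,0,0],
    [0,0,0],
    [0,0,0],
    [0,0,0],
    [0,0,0],
    [0,0,0],
    [0,0,0],
    [0,0,0],
    [0,0,0],
    [0,0,0],
  ],
  grip=[-1,-1,-1,-1,-1,-1,-1,-1,-1,-1,-1,-1,-1,-1],
)

```text
clock: 8.8
tool_pos: [0.4443, -0.0013, 0.1078]
eef_rot: [1.0, 0.0, -0.0, 0.0]
contact_force: [0.3, -0.2, -0.4]
opening: 0.203
finger_force: 20.0
```

Call:
play_rows(
  translation=[
    [0,0,0.001],
    [0,0,0.0007],
    [0,0,0],
  ],
  delta_rot=[
    [0,0,0],
    [0,0,0],
    [0,0,0],
  ],
  grip=[-1,-1,-1],
)

```text
clock: 9.18
tool_pos: [0.4445, -0.0013, 0.1064]
eef_rot: [1.0, 0.001, -0.001, 0.0]
contact_force: [0.2, 0.5, -1.5]
opening: 0.206
finger_force: 20.0
```

Call:
play_rows(
  translation=[
    [0,0,0],
    [0,0,0],
    [0,0,0],
    [0,0,-0.03],
    [0,0,-0.05],
    [0,-0.02,-0.05],
    [0,-0.04,-0.05],
    [0,-0.05,0],
    [0,-0.04,0],
    [0,-0.018,0],
    [0,0,0],
  ],
  delta_rot=[
    [0,0,0],
    [0,0,0],
    [0,0,0],
    [0,0,0],
    [0,0,0],
    [0,0,0],
    [0,0,0],
    [0,0,0],
    [0,0,0],
    [0,0,0],
    [0,0,0],
  ],
  grip=[0,0,0,0,0,0,0,0,0,0,0],
)

```text
clock: 10.55
tool_pos: [0.4444, 0.166, 0.2846]
eef_rot: [1.0, 0.001, -0.001, 0.0]
contact_force: [-0.7, -1.0, -0.1]
opening: 0.499
finger_force: 0.0
```

```bash
python3 m2.py pics/w3.png square oblong; python3 - <<'E'
from h import *
CAL.update({c:r.get_calibration(c) for c in("side","top","wrist")})
for kind,s,n,p0 in (("lid","oval","lid_oval",[.444,-.001,.016,0]),("pot","square","pot_square",[.443,-.327,0,None])):
    V=views(["wrist","top","side"],n,near=p0[:3])
    for W in ([V] if V else [])+[[v] for v in V]:
        p,f=fit(kind,s,W,p0); print(n,[v[0] for v in W],p.round(4),np.degrees(p[3]).round(1),round(f,3))
E
```

```text
tcp [0.4444 0.166  0.2846] psi 0.16 z [-2.9e-03 -6.0e-04 -1.0e+00] t 10.55
{'intrinsics': array([[309.70691629,   0.        , 315.29987098],
       [  0.        , 309.70691629, 199.73855614],
       [  0.        ,   0.        ,   1.        ]]), 'eye': array([0.52989035, 0.16331988, 0.366285  ]), 'rotation': array([ 0.11849261, -0.11678074,  0.69745885, -0.69704585])}
lid square ['side', 'top', 'wrist'] [ 0.4315  0.1647  0.07   -1.4514] deg -83.2 cost 0.283
lid square ['side'] [ 0.4308  0.1663  0.07   -1.4925] deg -85.5 cost 0.102
lid square ['top'] [0.4253 0.1597 0.07   0.0016] deg 0.1 cost 0.682
lid square ['wrist'] [ 0.4318  0.1643  0.07   -1.4338] deg -82.2 cost 0.061
z 0.06530949029211465 0.2752187940894455
lid oblong ['side', 'wrist'] [ 0.4345  0.3241  0.07   -0.0658] deg -3.8 cost 0.196
lid oblong ['side'] [ 0.4336  0.3224  0.07   -0.0627] deg -3.6 cost 0.335
lid oblong ['wrist'] [ 0.4348  0.3247  0.07   -0.069 ] deg -4.0 cost 0.056
z 0.0637038322992845 0.17915485656907854
lid_oval ['wrist', 'top', 'side'] [ 0.4453 -0.0009  0.016   0.0013] 0.1 0.083
lid_oval ['wrist'] [4.444e-01 2.000e-04 1.600e-02 9.400e-03] 0.5 0.065
lid_oval ['top'] [ 0.4466 -0.0011  0.016  -0.0012] -0.1 0.061
lid_oval ['side'] [ 0.4428 -0.0012  0.016   0.0208] 1.2 0.117
pot_square ['wrist', 'top', 'side'] [ 0.4441 -0.3288  0.     -0.3223] -18.5 0.116
pot_square ['wrist'] [ 0.4433 -0.3685  0.      0.1527] 8.8 0.161
pot_square ['top'] [ 0.4441 -0.3288  0.     -1.8942] -108.5 0.053
pot_square ['side'] [ 0.4422 -0.3284  0.      1.2625] 72.3 0.055
```

View pics/w3.png

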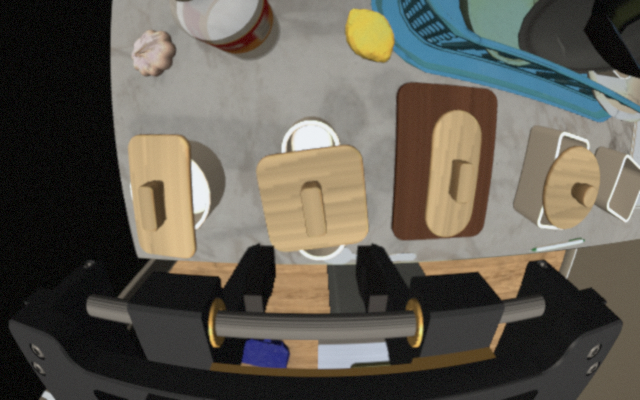

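The wrist view shows the square lid's bar at (315,205), running nearly along world x, so the handle yaw is about 7.7°. The oval lid lies flat on the board (460,170).

Call:
play_rows(
  translation=[
    [0,0,0],
    [-0.013,0,0.02],
    [0,0,0.04],
    [0,0,0.035],
    [0,0,0.02],
    [0,0,0.0096],
    [0,0,0],
    [0,0,0],
    [0,0,0],
    [0,0,0],
    [0,0,0],
    [0,0,0],
    [0,0,-0.02],
    [0,0,-0.04],
    [0,0,-0.04],
    [0,0,0],
  ],
  delta_rot=[
    [0,0,-7.5],
    [0,0,0],
    [0,0,0],
    [0,0,0],
    [0,0,0],
    [0,0,0],
    [0,0,0],
    [0,0,0],
    [0,0,0],
    [0,0,0],
    [0,0,0],
    [0,0,0],
    [0,0,0],
    [0,0,0],
    [0,0,0],
    [0,0,0],
  ],
  grip=[0,0,0,0,0,0,-1,-1,-1,-1,-1,-1,-1,-1,-1,-1],
)

```text
clock: 13.3
tool_pos: [0.4328, 0.1645, 0.2627]
eef_rot: [0.998, 0.066, 0.002, -0.001]
contact_force: [0.3, 0.4, -1.0]
opening: 0.2
finger_force: 20.0
```

```bash
python3 - <<'E'
from h import *
go([.4435,-.3287,.25],-17.8); print(r.get_state()["opening"])
E
```

```text
tcp [0.4328 0.1645 0.2627] psi 7.55 z [ 0.003   0.0024 -1.    ] t 13.3
shift now-frame [-0.0543  0.4904  0.0115]
turn z deg 25.35 shift new-frame [0.1609 0.4663 0.0127]
0.19969648615965682
```

Call:
play_rows(
  translation=[
    [-0.003,0.025,0],
    [-0.006,0.05,0],
    [-0.006,0.05,0],
    [-0.006,0.05,0],
    [-0.006,0.055,0],
    [-0.006,0.055,0],
    [-0.006,0.055,0],
    [-0.006,0.055,0],
    [-0.005,0.05,0],
    [-0.004,0.03,0],
    [0,0.015,0.01],
    [0,0,0],
    [0,0,0],
    [0,0,0],
    [0,0,0],
    [0,0,0],
  ],
  delta_rot=[
    [0,0,0],
    [0,0,0],
    [0,0,0],
    [0,0,0],
    [0,0,0],
    [0,0,0],
    [0,0,0],
    [0,0,0],
    [0,0,0],
    [0,0,0],
    [0,0,0],
    [0,0,8.5],
    [0,0,8.5],
    [0,0,8.3],
    [0,0,0],
    [0,0,0],
  ],
  grip=[-1,-1,-1,-1,-1,-1,-1,-1,-1,-1,-1,-1,-1,-1,-1,-1],
)

```text
clock: 15.3
tool_pos: [0.4427, -0.3278, 0.2496]
eef_rot: [0.988, -0.152, -0.002, -0.0]
contact_force: [0.2, 0.2, -0.5]
opening: 0.205
finger_force: 20.0
```

```bash
python3 - <<'E'
from h import *
go([.4435,-.3287,.17],-17.8)
cams=["side","top","wrist"]; list(shoot(cams))
V=views(cams,"lid_square",near=[.44,-.33,.17])
st=r.get_state()
for W in ([V] if V else [])+[[v] for v in V]:
    p,f=fit("lid","square",W,[*st["tool_pos"][:2],st["tool_pos"][2]-.09,np.radians(-17.8)]); print([v[0] for v in W],p.round(4),np.degrees(p[3]).round(1),round(f,3))
V=views(cams,"pot_oval",near=[.43,.166,.04])
for W in ([V] if V else [])+[[v] for v in V]:
    p,f=fit("pot","oval",W,[.4325,.166,0,.08]); print("pot oval",[v[0] for v in W],p.round(4),np.degrees(p[3]).round(1),round(f,3))
E
```

```text
tcp [ 0.4427 -0.3278  0.2496] psi -17.52 z [-0.0035  0.0011 -1.    ] t 15.3
shift now-frame [0.0014 0.0006 0.0796]
turn z deg 0.28 shift new-frame [0.0011 0.0006 0.0796]
['side', 'top', 'wrist'] [ 0.4427 -0.3284  0.1603 -0.3044] -17.4 0.533
['side'] [ 0.4388 -0.3254  0.1603 -0.206 ] -11.8 0.624
['top'] [ 0.4427 -0.3264  0.1603 -0.3332] -19.1 0.654
['wrist'] [ 0.4428 -0.3286  0.1603 -0.3075] -17.6 0.313
pot oval ['side', 'top', 'wrist'] [0.4326 0.1653 0.     0.0993] 5.7 0.193
pot oval ['side'] [0.4319 0.1656 0.     0.1433] 8.2 0.127
pot oval ['top'] [0.4334 0.1653 0.     0.0841] 4.8 0.043
pot oval ['wrist'] [0.4633 0.1834 0.     1.114 ] 63.8 0.269
```

Call:
play_rows(
  translation=[
    [0.001,0.0005,0.02],
    [0,0,0.04],
    [0,0,0.02],
    [0,0,0.006],
    [0,0,0.005],
    [0,0,0.005],
    [0,0,0.003],
    [0,0,0],
  ],
  delta_rot=[
    [0,0,0],
    [0,0,0],
    [0,0,0],
    [0,0,0],
    [0,0,0],
    [0,0,0],
    [0,0,0],
    [0,0,0],
  ],
  grip=[-1,-1,-1,-1,-1,-1,-1,-1],
)

```text
clock: 16.75
tool_pos: [0.4432, -0.3296, 0.1515]
eef_rot: [0.988, -0.154, -0.001, 0.0]
contact_force: [0.7, -0.4, -1.3]
opening: 0.199
finger_force: 20.0
```

Call:
play_rows(
  translation=[
    [0,0,0.0015],
    [0,0,0.001],
    [0,0,0.001],
    [0,0,0],
    [0,0,0],
    [0,0,0],
    [0,0,0],
  ],
  delta_rot=[
    [0,0,0],
    [0,0,0],
    [0,0,0],
    [0,0,0],
    [0,0,0],
    [0,0,0],
    [0,0,0],
  ],
  grip=[-1,-1,-1,-1,0,0,0],
)

```text
clock: 17.62
tool_pos: [0.4432, -0.3295, 0.1477]
eef_rot: [0.988, -0.154, -0.001, 0.0]
contact_force: [0.5, 0.2, -0.8]
opening: 0.492
finger_force: 0.0
```

Call:
play_rows(
  translation=[
    [0,0,-0.03],
    [0,0,-0.05],
    [0,0,-0.02],
    [0,0,0],
    [0,0,0],
  ],
  delta_rot=[
    [0,0,0],
    [0,0,0],
    [0,0,0],
    [0,0,-9],
    [0,0,-9],
  ],
  grip=[0,0,0,0,0],
)

```text
clock: 18.25
tool_pos: [0.4435, -0.3295, 0.2482]
eef_rot: [1.0, 0.005, -0.001, 0.0]
contact_force: [-0.1, 0.3, -1.4]
opening: 0.5
finger_force: 0.0
```

```bash
python3 - <<'E'
from h import *
go([.4445,-.001,.1065],0)
cams=["side","top"]; ims=dict(shoot(cams)); cv2.imwrite("pics/c1.png",cv2.resize(ims["side"][180:380,240:480],None,fx=2.5,fy=2.5))
V=views(cams,"lid_square",near=[.44,-.33,.06])
for W in ([V] if V else [])+[[v] for v in V]:
    p,f=fit("lid","square",W,[.4435,-.329,.065,np.radians(-17.8)],True); print([v[0] for v in W],p.round(4),np.degrees(p[3]).round(1),round(f,3))
E
```

```text
tcp [ 0.4435 -0.3295  0.2482] psi 0.57 z [-2.e-03 -6.e-04 -1.e+00] t 18.25
shift now-frame [ 0.0046 -0.3286  0.1415]
turn z deg 0.57 shift new-frame [ 0.001  -0.3285  0.1417]
['side', 'top'] [ 0.4346 -0.3248  0.0462 -0.2308] -13.2 0.634
['side'] [ 0.4323 -0.3124  0.0109 -0.3392] -19.4 0.337
['top'] [ 0.4194 -0.3969 -0.192   0.5997] 34.4 0.827
```

View pics/c1.png

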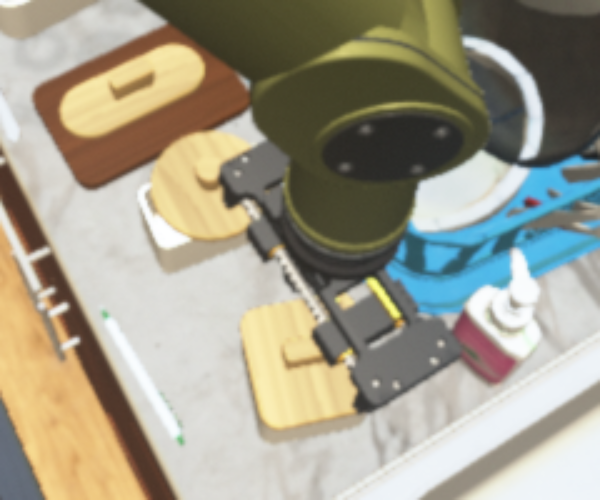

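The crop shows the square lid sitting flat on the square pot (300,370), and the oval lid on the board (135,90). Next is the oval lid.

Call:
play_rows(
  translation=[
    [0,-0.03,0],
    [0,-0.055,0],
    [0,-0.055,0],
    [0,-0.055,0],
    [0.001,-0.055,0],
    [0,-0.05,0],
    [0,-0.0285,0.02],
    [0,0,0.045],
    [0,0,0.04],
    [0,0,0.025],
    [0,0,0.0105],
    [0,0,0],
  ],
  delta_rot=[
    [0,0,0.5],
    [0,0,0],
    [0,0,0],
    [0,0,0],
    [0,0,0],
    [0,0,0],
    [0,0,0],
    [0,0,0],
    [0,0,0],
    [0,0,0],
    [0,0,0],
    [0,0,0],
  ],
  grip=[0,0,0,0,0,0,0,0,0,0,0,0],
)

```text
clock: 19.95
tool_pos: [0.4452, -0.0011, 0.1071]
eef_rot: [1.0, -0.003, -0.001, 0.0]
contact_force: [-0.7, -0.3, 0.3]
opening: 0.499
finger_force: 0.0
```

Call:
play_rows(
  translation=[
    [0,0,0],
    [0,0,0],
    [0,0,0],
    [0,0,0],
    [0,0,0],
    [0,0,0],
    [0,0,-0.03],
    [0,0,-0.05],
    [0,0,-0.05],
    [0,0,-0.02],
    [0,0,0],
    [0,0,0],
  ],
  delta_rot=[
    [0,0,0],
    [0,0,0],
    [0,0,0],
    [0,0,0],
    [0,0,0],
    [0,0,0],
    [0,0,0],
    [0,0,0],
    [0,0,0],
    [0,0,0],
    [0,0,-5],
    [0,0,0],
  ],
  grip=[-1,-1,-1,-1,-1,-1,-1,-1,-1,-1,-1,-1],
)

```text
clock: 21.45
tool_pos: [0.4452, -0.0011, 0.2576]
eef_rot: [0.999, 0.041, -0.001, -0.0]
contact_force: [-0.7, -0.2, -1.9]
opening: 0.201
finger_force: 20.0
```

```bash
python3 - <<'E'
from h import *
go([.4328,.1655,.17],5.2)
cams=["side","top","wrist"]; ims=dict(shoot(cams)); cv2.imwrite("pics/w4.png",ims["wrist"])
for s,p0 in (("oval",[.4326,.1655,0,.09]),):
  V=views(cams,"pot_"+s,near=[p0[0],p0[1],.04])
  for W in ([V] if V else [])+[[v] for v in V]:
    p,f=fit("pot",s,W,p0); print("pot",s,[v[0] for v in W],p.round(4),np.degrees(p[3]).round(1),round(f,3))
for s,p0 in (("square",[.4435,-.329,.065,np.radians(-17.8)]),("oblong",[.4345,.324,.07,-.06])):
  V=views(cams,"lid_"+s,near=p0[:3])
  for W in ([V] if V else [])+[[v] for v in V]:
    p,f=fit("lid",s,W,p0,s=="square"); print("lid",s,[v[0] for v in W],p.round(4),np.degrees(p[3]).round(1),round(f,3))
E
```

```text
tcp [ 0.4452 -0.0011  0.2576] psi 4.72 z [-2.3e-03  2.0e-04 -1.0e+00] t 21.45
shift now-frame [ 0.0015 -0.167   0.0876]
turn z deg -0.48 shift new-frame [ 0.0027 -0.167   0.0876]
pot oval ['side', 'top', 'wrist'] [0.432  0.1639 0.     0.1038] 5.9 0.166
pot oval ['side'] [0.4156 0.1734 0.     0.48  ] 27.5 0.313
pot oval ['top'] [0.4356 0.1642 0.     0.1131] 6.5 0.069
pot oval ['wrist'] [0.4316 0.1633 0.     0.1059] 6.1 0.049
lid square ['side', 'top', 'wrist'] [ 0.4442 -0.3297  0.0563 -0.3096] -17.7 0.059
lid square ['side'] [ 0.4481 -0.3249  0.0343 -0.3037] -17.4 0.023
lid square ['top'] [ 0.4454 -0.327   0.0651 -0.2932] -16.8 0.052
lid square ['wrist'] [ 0.4453 -0.3307  0.0586 -0.2457] -14.1 0.086
lid oblong ['side', 'top', 'wrist'] [ 0.4345  0.324   0.07   -0.058 ] -3.3 0.115
lid oblong ['side'] [ 0.4338  0.323   0.07   -0.0672] -3.8 0.134
lid oblong ['top'] [ 0.4365  0.3234  0.07   -0.0697] -4.0 0.098
lid oblong ['wrist'] [ 0.4344  0.3268  0.07   -0.0882] -5.1 0.093
```

Call:
play_rows(
  translation=[
    [0,0,0],
    [0.001,-0.03,0],
    [0.001,-0.05,0],
    [0.001,-0.05,0],
    [0.001,-0.03,0],
    [0,-0.006,0.02],
    [0,0,0.04],
    [0,0,0.025],
    [0,0,0.006],
    [0,0,0.005],
    [0,0,0.005],
    [0,0,0.004],
    [0,0,0],
  ],
  delta_rot=[
    [0,0,-1],
    [0,0,0],
    [0,0,0],
    [0,0,0],
    [0,0,0],
    [0,0,0],
    [0,0,0],
    [0,0,0],
    [0,0,0],
    [0,0,0],
    [0,0,0],
    [0,0,0],
    [0,0,0],
  ],
  grip=[-1,-1,-1,-1,-1,-1,-1,-1,-1,-1,-1,-1,-1],
)

```text
clock: 23.68
tool_pos: [0.4326, 0.1645, 0.1524]
eef_rot: [0.999, 0.05, -0.001, -0.0]
contact_force: [0.7, -0.0, -0.2]
opening: 0.201
finger_force: 20.0
```

Call:
play_rows(
  translation=[
    [0,0,0.0015],
    [0,0,0.001],
    [0,0,0.001],
    [0,0,0],
    [0,0,0],
    [0,0,0],
    [0,0,0],
    [0,0,-0.03],
    [0,0,-0.05],
    [0,0,-0.05],
    [0,0,-0.05],
    [0,0,0],
  ],
  delta_rot=[
    [0,0,0],
    [0,0,0],
    [0,0,0],
    [0,0,0],
    [0,0,0],
    [0,0,0],
    [0,0,0],
    [0,0,0],
    [0,0,0],
    [0,0,0],
    [0,0,0],
    [0,0,0],
  ],
  grip=[-1,-1,-1,-1,0,0,0,0,0,0,0,0],
)

```text
clock: 25.18
tool_pos: [0.4346, 0.1651, 0.332]
eef_rot: [0.999, 0.05, 0.002, -0.002]
contact_force: [0.5, -0.0, -0.7]
opening: 0.499
finger_force: 0.0
```

```bash
python3 - <<'E'
from h import *
go([.4345,.3245,.16],-3.8)
cams=["side","top","wrist"]; ims=dict(shoot(cams))
for c in cams:
    for y in (.36,.38,.40,.42,.44):
        for z,col in ((0,(0,0,255)),(.2,(0,255,255))):
            P=project(np.array([[x,y,z] for x in np.linspace(.33,.6,20)]),c,CAL[c])
            cv2.polylines(ims[c],[np.int32(P)],False,col,1)
a=ims["side"][80:220,150:350]; b=ims["top"][90:280,170:300]
a=cv2.resize(a,(400,280)); b=cv2.resize(b,(400,585))
o=np.zeros((585,800,3),np.uint8); o[:,400:]=b; o[:280,:400]=a; o[290:290+250,:400]=cv2.resize(ims["wrist"],(400,250)); cv2.imwrite("pics/e.png",o)
V=views(cams,"lid_oval",near=[.433,.165,.06])
p,f=fit("lid","oval",V,[.433,.165,.062,.1],True); print(p,f)
E
```

```text
tcp [0.4346 0.1651 0.332 ] psi 5.75 z [ 0.0048  0.0034 -1.    ] t 25.18
shift now-frame [ 0.015  -0.1581  0.1725]
turn z deg 9.55 shift new-frame [-0.0107 -0.159   0.172 ]
[0.43190777 0.1640518  0.05773253 0.10140534] 0.2448894062191226
```

View pics/e.png

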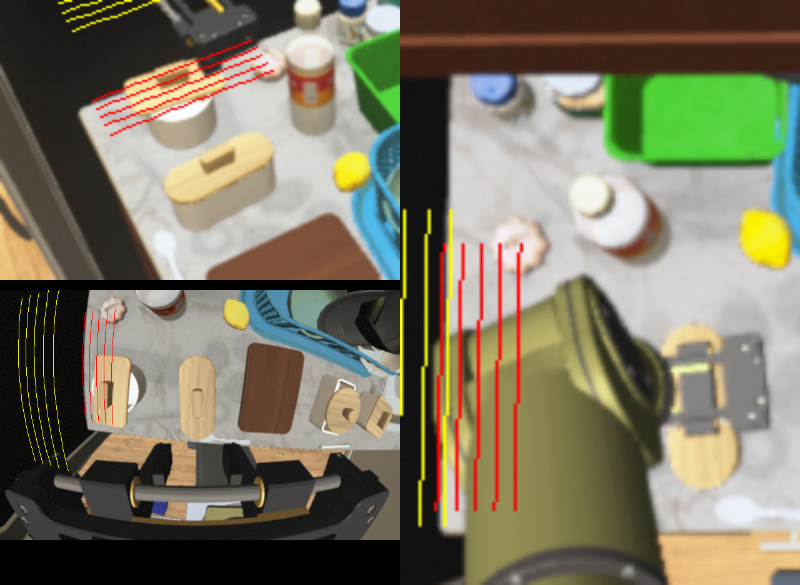

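The worktop edge is at y≈0.44, so the gripper (reaching to about 0.42) fits. The oval lid is seated. The arm's elbow leans to the left, so I'll check its clearance to the fridge.

```bash
python3 - <<'E'
from h import *
ims=dict(shoot(["side","top"])); print(r.get_state()["q"].round(3))
cv2.imwrite("pics/e2.png",np.vstack([cv2.resize(ims[c],(480,300)) for c in ("side","top")]))
E
```

```text
[-0.486  0.445  0.035  2.008 -0.025  0.694 -1.905]
```

View pics/e2.png

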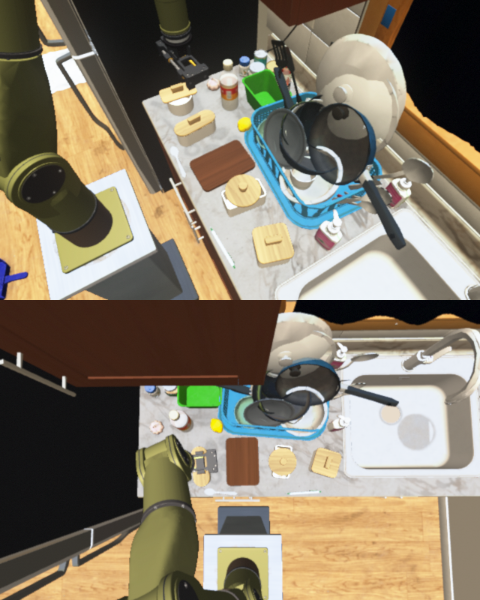

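The arm's plane is radial and the wrist sits over the tool, so there is clearance (about 0.40 against 0.44). Next is the oblong lid.

Call:
play_rows(
  translation=[
    [0,0,0],
    [-0.005,-0.03,0.02],
    [-0.005,-0.05,0.02],
    [0,-0.05,0.02],
    [0,-0.029,0.02],
    [0,0,0.03],
    [0,0,0.03],
    [0,0,0.02],
    [0,0,0],
  ],
  delta_rot=[
    [0,0,9.5],
    [0,0,0],
    [0,0,0],
    [0,0,0],
    [0,0,0],
    [0,0,0],
    [0,0,0],
    [0,0,0],
    [0,0,0],
  ],
  grip=[0,0,0,0,0,0,0,0,0],
)

```text
clock: 26.7
tool_pos: [0.4321, 0.3232, 0.167]
eef_rot: [0.999, -0.033, -0.003, 0.001]
contact_force: [0.1, -0.8, 1.3]
opening: 0.501
finger_force: 0.0
```

```bash
python3 - <<'E'
from h import *
cams=["wrist"]; list(shoot(cams)); go([.4345,.3245,.16],-3.8)
p0=[.4345,.324,.07,-.06]
V=views(cams,"lid_oblong",near=p0[:3])
if V: p,f=fit("lid","oblong",V,p0); print(p.round(4),np.degrees(p[3]).round(1),round(f,3))
E
```

```text
tcp [0.4327 0.3236 0.1681] psi -3.74 z [-0.0038 -0.0013 -1.    ] t 26.75
shift now-frame [ 0.0018 -0.0011  0.0081]
turn z deg 0.06 shift new-frame [ 0.0017 -0.0011  0.0081]
[ 0.4346  0.3239  0.07   -0.0826] -4.7 0.179
```

Call:
play_rows(
  translation=[
    [0.0015,0,0.008],
    [0,0,0],
    [0,0,0],
    [0,0,0],
    [0,0,0],
    [0,0,0],
    [0,0,0],
    [0,0,-0.02],
    [0,0,-0.04],
    [0,0,-0.04],
    [0,0,0],
  ],
  delta_rot=[
    [0,0,1],
    [0,0,0],
    [0,0,0],
    [0,0,0],
    [0,0,0],
    [0,0,0],
    [0,0,0],
    [0,0,0],
    [0,0,0],
    [0,0,0],
    [0,0,0],
  ],
  grip=[0,0,-1,-1,-1,-1,-1,-1,-1,-1,-1],
)

```text
clock: 28.18
tool_pos: [0.4359, 0.3245, 0.2633]
eef_rot: [0.999, -0.041, 0.001, -0.002]
contact_force: [-0.1, -0.1, -1.5]
opening: 0.205
finger_force: 20.0
```

```bash
python3 - <<'E'
from h import *
go([.445,-.001,.2],-4)
cams=["side","top","wrist"]; list(shoot(cams))
p0=[.434,.325,0,0]; V=views(cams,"pot_round",near=[.434,.325,.05])
for W in ([V] if V else [])+[[v] for v in V]:
    p,f=fit("pot","round",W,p0); print([v[0] for v in W],p.round(4),round(f,3))
E
```

```text
tcp [0.4359 0.3245 0.2633] psi -4.75 z [ 0.0022  0.0035 -1.    ] t 28.18
shift now-frame [0.0359 0.3238 0.0622]
turn z deg -0.75 shift new-frame [0.0318 0.324  0.0633]
['side', 'top'] [0.4342 0.3251 0.     0.0781] 0.442
['side'] [0.4336 0.3262 0.     0.1111] 0.071
['top'] [0.4303 0.2544 0.     0.9192] 0.806
```

Call:
play_rows(
  translation=[
    [0.003,0.03,0],
    [0.006,0.055,0],
    [0.006,0.055,0],
    [0.006,0.055,0],
    [0.006,0.055,0],
    [0.006,0.05,0],
    [0.003,0.024,0.02],
    [0,0,0.045],
    [0,0,0.045],
    [0,0,0.025],
    [0,0,0.01],
    [0,0,0.006],
    [0,0,0],
  ],
  delta_rot=[
    [0,0,0],
    [0,0,0],
    [0,0,0],
    [0,0,0],
    [0,0,0],
    [0,0,0],
    [0,0,2],
    [0,0,0],
    [0,0,0],
    [0,0,0],
    [0,0,0],
    [0,0,0],
    [0,0,0],
  ],
  grip=[-1,-1,-1,-1,-1,-1,-1,-1,-1,-1,-1,-1,-1],
)

```text
clock: 30.1
tool_pos: [0.4438, -0.0021, 0.1101]
eef_rot: [0.998, -0.059, -0.001, 0.0]
contact_force: [-0.1, 0.3, -1.2]
opening: 0.202
finger_force: 20.0
```

Lower in small steps, release, then rise and move toward the round lid.

Call:
play_rows(
  translation=[
    [0,0,0.0015],
    [0,0,0.001],
    [0,0,0.001],
    [0,0,0],
  ],
  delta_rot=[
    [0,0,0],
    [0,0,0],
    [0,0,0],
    [0,0,0],
  ],
  grip=[-1,-1,-1,-1],
)

```text
clock: 30.6
tool_pos: [0.4439, -0.002, 0.1069]
eef_rot: [0.998, -0.059, -0.001, 0.0]
contact_force: [0.4, 0.4, 3.6]
opening: 0.202
finger_force: 20.0
```

Call:
play_rows(
  translation=[
    [0,0,0],
    [0,0,0],
    [0,0,0],
    [0,0,-0.03],
    [0,0,-0.05],
    [0,0.02,-0.05],
    [0,0.05,-0.04],
    [0,0.05,0],
    [0,0.035,0],
    [0,0,0],
  ],
  delta_rot=[
    [0,0,0],
    [0,0,0],
    [0,0,0],
    [0,0,0],
    [0,0,0],
    [0,0,0],
    [0,0,0],
    [0,0,0],
    [0,0,0],
    [0,0,0],
  ],
  grip=[0,0,0,0,0,0,0,0,0,0],
)

```text
clock: 31.85
tool_pos: [0.4252, -0.1578, 0.2757]
eef_rot: [0.998, -0.062, -0.002, 0.001]
contact_force: [0.7, 0.3, 0.2]
opening: 0.5
finger_force: 0.0
```

```bash
python3 - <<'E'
from h import *
cams=["side","top","wrist"]; ims=dict(shoot(cams)); cv2.imwrite("pics/w5.png",ims["wrist"]); go([.4475,-.1563,.16],-6.8)
def F(kind,s,p0,freez=False):
  V=views(cams,f"{kind}_{s}",near=[p0[0],p0[1],p0[2]+.03])
  for W in ([V] if V else [])+[[v] for v in V]:
    p,f=fit(kind,s,W,p0,freez); print(kind,s,[v[0] for v in W],p.round(4),np.degrees(p[3]).round(1),round(f,3))
F("lid","round",[.4475,-.1563,.07,0]); F("lid","oblong",[.444,-.002,.016,-.11]); F("pot","round",[.434,.325,0,0]); F("lid","oval",[.432,.164,.058,.1],True)
E
```

```text
tcp [ 0.4262 -0.1537  0.2755] psi -6.65 z [-3.2e-03  9.0e-04 -1.0e+00] t 32.0
shift now-frame [2.180e-02 1.000e-04 1.154e-01]
turn z deg 0.15 shift new-frame [0.0214 0.     0.1155]
lid round ['side', 'top', 'wrist'] [ 0.4482 -0.1571  0.07   -0.022 ] -1.3 0.44
lid round ['side'] [ 0.4475 -0.1582  0.07    0.0429] 2.5 0.439
lid round ['top'] [ 0.4628 -0.1466  0.07   -0.108 ] -6.2 0.847
lid round ['wrist'] [ 0.4483 -0.157   0.07    0.0954] 5.5 0.029
lid oblong ['side', 'wrist'] [ 0.4441 -0.0019  0.016  -0.091 ] -5.2 0.235
lid oblong ['side'] [ 0.4439 -0.0018  0.016  -0.082 ] -4.7 0.415
lid oblong ['wrist'] [ 0.4443 -0.0015  0.016  -0.104 ] -6.0 0.055
pot round ['side', 'top', 'wrist'] [0.4351 0.3272 0.     0.0583] 3.3 0.103
pot round ['side'] [ 0.4342  0.3274  0.     -0.057 ] -3.3 0.066
pot round ['top'] [0.4368 0.3252 0.     0.0086] 0.5 0.051
pot round ['wrist'] [ 0.433   0.3426  0.     -0.2192] -12.6 0.13
lid oval ['side', 'top', 'wrist'] [0.4324 0.1649 0.0564 0.1204] 6.9 0.072
lid oval ['side'] [0.4313 0.1677 0.0527 0.125 ] 7.2 0.065
lid oval ['top'] [0.4338 0.1639 0.0594 0.1126] 6.5 0.034
lid oval ['wrist'] [0.431  0.1817 0.0432 0.0968] 5.5 0.053
```

View pics/w5.png

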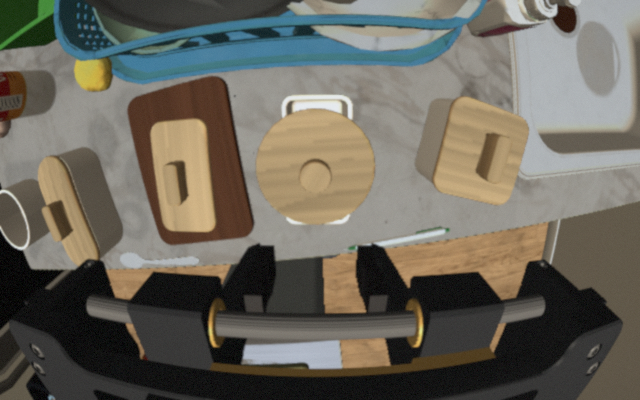

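Picture: the round lid (315,165) on the oblong pot, the oblong lid flat on the board (183,175), and the oval and square lids seated. Grasping the round knob.

Call:
play_rows(
  translation=[
    [0.0224,-0.0016,0.01],
    [0,0,0.04],
    [0,0,0.035],
    [0,0,0.02],
    [0,0,0.0105],
    [0,0,0],
    [0,0,0],
    [0,0,0],
    [0,0,0],
    [0,0,0],
    [0,0,0],
    [0,0,-0.02],
    [0,0,-0.04],
    [0,0,-0.04],
    [0,0,0],
  ],
  delta_rot=[
    [0,0,0],
    [0,0,0],
    [0,0,0],
    [0,0,0],
    [0,0,0],
    [0,0,0],
    [0,0,0],
    [0,0,0],
    [0,0,0],
    [0,0,0],
    [0,0,0],
    [0,0,0],
    [0,0,0],
    [0,0,0],
    [0,0,0],
  ],
  grip=[0,0,0,0,0,0,-1,-1,-1,-1,-1,-1,-1,-1,-1],
)

```text
clock: 34.48
tool_pos: [0.4498, -0.1563, 0.2623]
eef_rot: [0.998, -0.059, 0.001, 0.001]
contact_force: [0.4, -0.7, -1.6]
opening: 0.29
finger_force: 20.0
```

```bash
python3 - <<'E'
from h import *
go([.435,.3262,.25],-6.6)
cams=["side","top","wrist"]; list(shoot(cams))
def F(kind,s,p0,freez=False):
  V=views(cams,f"{kind}_{s}",near=[p0[0],p0[1],p0[2]+.03])
  for W in ([V] if V else [])+[[v] for v in V]:
    p,f=fit(kind,s,W,p0,freez); print(kind,s,[v[0] for v in W],p.round(4),np.degrees(p[3]).round(1),round(f,3))
F("lid","round",[.4475,-.1563,.17,0]); F("pot","oblong",[.45,-.156,0,-.12]); F("pot","round",[.435,.3265,0,0])
E
```

```text
tcp [ 0.4498 -0.1563  0.2623] psi -6.75 z [ 0.0027 -0.0015 -1.    ] t 34.48
shift now-frame [-0.0714 -0.4774  0.0116]
turn z deg -0.15 shift new-frame [-0.0701 -0.4776  0.0123]
lid round ['side', 'top'] [ 0.4443 -0.1521  0.17    0.0479] 2.7 0.785
lid round ['side'] [ 0.4426 -0.1512  0.17    0.0198] 1.1 0.686
lid round ['top'] [ 0.4378 -0.1246  0.17    0.1063] 6.1 0.882
pot oblong ['side', 'top'] [ 0.4498 -0.1569  0.     -0.1092] -6.3 0.549
pot oblong ['side'] [ 0.4491 -0.1592  0.     -0.1539] -8.8 0.235
pot oblong ['top'] [ 0.4451 -0.1412  0.     -0.0179] -1.0 0.84
pot round ['side', 'top'] [0.435  0.3266 0.     0.1567] 9.0 0.07
pot round ['side'] [0.4343 0.3276 0.     0.1232] 7.1 0.082
pot round ['top'] [0.4355 0.3264 0.     0.1128] 6.5 0.049
```

Call:
play_rows(
  translation=[
    [-0.004,-0.028,0],
    [-0.008,-0.055,0],
    [-0.008,-0.055,0],
    [-0.008,-0.055,0],
    [-0.008,-0.055,0],
    [-0.008,-0.055,0],
    [-0.008,-0.055,0],
    [-0.008,-0.055,0],
    [-0.007,-0.04,0],
    [-0.003,-0.025,0],
    [0,0,0],
    [0,0,0],
  ],
  delta_rot=[
    [0,0,0],
    [0,0,0],
    [0,0,0],
    [0,0,0],
    [0,0,0],
    [0,0,0],
    [0,0,0],
    [0,0,0],
    [0,0,0],
    [0,0,0],
    [0,0,0],
    [0,0,0],
  ],
  grip=[-1,-1,-1,-1,-1,-1,-1,-1,-1,-1,-1,-1],
)

```text
clock: 36.58
tool_pos: [0.4352, 0.3253, 0.2599]
eef_rot: [0.998, -0.059, -0.002, 0.001]
contact_force: [0.6, -0.5, -2.2]
opening: 0.289
finger_force: 20.0
```

```bash
python3 - <<'E'
from h import *
go([.4365,.3264,.152],-6.6)
cams=["side","top","wrist"]; list(shoot(cams))
def F(kind,s,p0,freez=False):
  V=views(cams,f"{kind}_{s}",near=[p0[0],p0[1],p0[2]+.03])
  for W in ([V] if V else [])+[[v] for v in V]:
    p,f=fit(kind,s,W,p0,freez); print(kind,s,[v[0] for v in W],p.round(4),np.degrees(p[3]).round(1),round(f,3))
F("lid","round",[.435,.326,.17,0]); F("pot","oblong",[.45,-.156,0,-.12]);F("lid","oblong",[.444,-.002,.016,-.11])
E
```

```text
tcp [0.4352 0.3253 0.2599] psi -6.82 z [-0.0033 -0.0018 -1.    ] t 36.58
shift now-frame [ 0.0015 -0.0014  0.1079]
turn z deg -0.22 shift new-frame [ 0.0012 -0.0012  0.1079]
lid round ['side', 'top'] [0.4348 0.3241 0.17   0.1062] 6.1 0.635
lid round ['side'] [0.4348 0.3252 0.17   0.0806] 4.6 0.467
lid round ['top'] [0.435  0.3262 0.17   0.1441] 8.3 0.801
pot oblong ['side', 'top', 'wrist'] [ 0.4499 -0.159   0.     -0.105 ] -6.0 0.064
pot oblong ['side'] [ 0.45  -0.156  0.    -0.12 ] -6.9 0.08
pot oblong ['top'] [ 0.4506 -0.1589  0.     -0.118 ] -6.8 0.034
pot oblong ['wrist'] [ 0.4487 -0.1661  0.     -0.1184] -6.8 0.022
lid oblong ['side', 'top', 'wrist'] [ 0.4448 -0.0017  0.016  -0.1262] -7.2 0.087
lid oblong ['side'] [ 0.4432 -0.0018  0.016  -0.1223] -7.0 0.093
lid oblong ['top'] [ 0.446  -0.001   0.016  -0.1165] -6.7 0.061
lid oblong ['wrist'] [ 0.4447 -0.0043  0.016  -0.1122] -6.4 0.09
```

Call:
play_rows(
  translation=[
    [0.001,-0.001,0.02],
    [0,0,0.04],
    [0,0,0.03],
    [0,0,0.006],
    [0,0,0.005],
    [0,0,0.005],
    [0,0,0.003],
    [0,0,0],
  ],
  delta_rot=[
    [0,0,0],
    [0,0,0],
    [0,0,0],
    [0,0,0],
    [0,0,0],
    [0,0,0],
    [0,0,0],
    [0,0,0],
  ],
  grip=[-1,-1,-1,-1,-1,-1,-1,-1],
)

```text
clock: 38.17
tool_pos: [0.436, 0.3279, 0.1513]
eef_rot: [0.998, -0.059, -0.001, -0.0]
contact_force: [-0.2, -0.2, -1.6]
opening: 0.29
finger_force: 20.0
```

Call:
play_rows(
  translation=[
    [0,0,0.0015],
    [0,0,0.001],
    [0,0,0.001],
    [0,0,0],
    [0,0,0],
    [0,0,0],
    [0,0,0],
    [0,0,-0.03],
    [0,0,-0.05],
    [0,0,-0.02],
    [0,0,0],
  ],
  delta_rot=[
    [0,0,0],
    [0,0,0],
    [0,0,0],
    [0,0,0],
    [0,0,0],
    [0,0,0],
    [0,0,0],
    [0,0,0],
    [0,0,0],
    [0,0,0],
    [0,0,0],
  ],
  grip=[-1,-1,-1,-1,0,0,0,0,0,0,0],
)

```text
clock: 39.55
tool_pos: [0.4368, 0.3283, 0.2488]
eef_rot: [0.998, -0.059, -0.0, -0.001]
contact_force: [-0.1, -0.4, -0.4]
opening: 0.5
finger_force: 0.0
```

Call:
play_rows(
  translation=[
    [0.004,0.03,0],
    [0.008,0.055,0],
    [0.008,0.055,0],
    [0.008,0.055,0],
    [0.008,0.055,0],
    [0.007,0.05,0],
    [0.004,0.026,0],
    [0,0,0.03],
    [0,0,0.04],
    [0,0,0],
    [0,0,0],
  ],
  delta_rot=[
    [0,0,0],
    [0,0,0],
    [0,0,0],
    [0,0,0],
    [0,0,0],
    [0,0,0],
    [0,0,0],
    [0,0,0],
    [0,0,0],
    [0,0,0],
    [0,0,0],
  ],
  grip=[0,0,0,0,0,0,0,0,0,0,0],
)

```text
clock: 40.92
tool_pos: [0.4443, -0.0013, 0.1778]
eef_rot: [0.998, -0.059, -0.002, 0.0]
contact_force: [0.2, 0.5, -0.6]
opening: 0.499
finger_force: 0.0
```

```bash
python3 - <<'E'
from h import *
go([.4445,-.0015,.1065],-6.7)
cams=["side","top"]; list(shoot(cams))
V=views(cams,"lid_round",near=[.435,.327,.09])
for W in ([V] if V else [])+[[v] for v in V]:
    p,f=fit("lid","round",W,[.435,.327,.065,0],True); print([v[0] for v in W],p.round(4),round(f,3))
E
```

```text
tcp [ 0.4443 -0.0013  0.1778] psi -6.73 z [-3.6e-03 -1.0e-04 -1.0e+00] t 40.92
shift now-frame [0.0005 0.0001 0.0713]
turn z deg -0.03 shift new-frame [0.0002 0.0001 0.0713]
['side', 'top'] [0.435  0.3323 0.0504 0.1454] 0.088
['side'] [ 0.4438  0.3746  0.0098 -0.0748] 0.041
['top'] [0.4355 0.3414 0.0135 0.3034] 0.046
```

Call:
play_rows(
  translation=[
    [0,0,0.04],
    [0,0,0.02],
    [0,0,0.011],
    [0,0,0],
    [0,0,0],
    [0,0,0],
    [0,0,0],
    [0,0,0],
    [0,0,0],
    [0,0,-0.03],
    [0,0,-0.05],
    [0,0,-0.05],
    [0,0,-0.01],
    [0.008,0.055,0],
    [0.009,0.055,0],
    [0.007,0.045,0],
    [0,0,0],
    [0,0,0],
  ],
  delta_rot=[
    [0,0,0],
    [0,0,0],
    [0,0,0],
    [0,0,0],
    [0,0,0],
    [0,0,0],
    [0,0,0],
    [0,0,0],
    [0,0,0],
    [0,0,0],
    [0,0,0],
    [0,0,0],
    [0,0,0],
    [0,0,0],
    [0,0,0],
    [0,0,0],
    [0,0,0],
    [0,0,0],
  ],
  grip=[0,0,0,0,-1,-1,-1,-1,-1,-1,-1,-1,-1,-1,-1,-1,-1,-1],
)

```text
clock: 43.38
tool_pos: [0.4497, -0.1574, 0.2456]
eef_rot: [0.998, -0.059, -0.003, -0.0]
contact_force: [1.0, 0.4, -1.0]
opening: 0.202
finger_force: 20.0
```

```bash
python3 - <<'E'
from h import *
go([.45,-.158,.152],-6.7)
cams=["side","top","wrist"]; list(shoot(cams))
def F(kind,s,p0,freez=False):
  V=views(cams,f"{kind}_{s}",near=[p0[0],p0[1],p0[2]+.03])
  for W in ([V] if V else [])+[[v] for v in V]:
    p,f=fit(kind,s,W,p0,freez); print(kind,s,[v[0] for v in W],p.round(4),np.degrees(p[3]).round(1),round(f,3))
F("lid","oblong",[.45,-.158,.156,-.11]); F("lid","round",[.435,.327,.065,0])
E
```

```text
tcp [ 0.4497 -0.1574  0.2456] psi -6.72 z [-0.005   0.0013 -1.    ] t 43.38
shift now-frame [0.0009 0.0006 0.0935]
turn z deg -0.02 shift new-frame [0.0004 0.0006 0.0936]
lid oblong ['top'] [ 0.4508 -0.1502  0.156  -0.1199] -6.9 0.752
lid oblong ['top'] [ 0.4508 -0.1502  0.156  -0.1199] -6.9 0.752
lid round ['side', 'top', 'wrist'] [ 0.4358  0.3212  0.065  -0.037 ] -2.1 0.114
lid round ['side'] [0.4332 0.3184 0.065  0.0445] 2.5 0.121
lid round ['top'] [0.4361 0.3256 0.065  0.1229] 7.0 0.045
lid round ['wrist'] [0.4381 0.3186 0.065  0.1887] 10.8 0.062
```

Call:
play_rows(
  translation=[
    [0,0.0006,0.03],
    [0,0,0.04],
    [0,0,0.008],
    [0,0,0.006],
    [0,0,0.005],
    [0,0,0.004],
    [0,0,0],
  ],
  delta_rot=[
    [0,0,0],
    [0,0,0],
    [0,0,0],
    [0,0,0],
    [0,0,0],
    [0,0,0],
    [0,0,0],
  ],
  grip=[-1,-1,-1,-1,-1,-1,-1],
)

```text
clock: 44.7
tool_pos: [0.4501, -0.1588, 0.1538]
eef_rot: [0.998, -0.059, -0.001, 0.0]
contact_force: [0.1, -0.2, -1.2]
opening: 0.201
finger_force: 20.0
```

Call:
play_rows(
  translation=[
    [0,0,0.002],
    [0,0,0.0015],
    [0,0,0.001],
    [0,0,0.0005],
    [0,0,0],
  ],
  delta_rot=[
    [0,0,0],
    [0,0,0],
    [0,0,0],
    [0,0,0],
    [0,0,0],
  ],
  grip=[-1,-1,-1,-1,-1],
)

```text
clock: 45.32
tool_pos: [0.4499, -0.1587, 0.149]
eef_rot: [0.998, -0.059, -0.001, 0.0]
contact_force: [-1.8, -0.2, 4.9]
opening: 0.199
finger_force: 20.0
```

Call:
play_rows(
  translation=[
    [0,0,0],
    [0,0,0],
    [0,0,0],
    [0,0,-0.03],
    [0,0,-0.05],
    [0,0,-0.05],
    [-0.01,-0.03,-0.05],
    [-0.02,-0.05,0],
    [-0.02,-0.05,0],
    [0,-0.02,0],
    [0,0,0],
  ],
  delta_rot=[
    [0,0,0],
    [0,0,0],
    [0,0,0],
    [0,0,0],
    [0,0,0],
    [0,0,0],
    [0,0,0],
    [0,0,0],
    [0,0,0],
    [0,0,0],
    [0,0,0],
  ],
  grip=[0,0,0,0,0,0,0,0,0,0,0],
)

```text
clock: 46.7
tool_pos: [0.4184, -0.0025, 0.3287]
eef_rot: [0.998, -0.057, -0.001, -0.0]
contact_force: [-0.2, -0.6, 0.7]
opening: 0.5
finger_force: 0.0
```

```bash
python3 - <<'E'
from h import *
cams=["side","top","wrist"]; ims=dict(shoot(cams))
cv2.imwrite("pics/f.png",np.vstack([cv2.resize(ims["side"][90:380,180:450],(560,600))[:300*2]])); cv2.imwrite("pics/f2.png",ims["wrist"])
for s,p0,pot in (("round",[.4355,.3264,.06,0],None),("square",[.4442,-.329,.06,-.31],None),("oblong",[.45,-.158,.06,-.115],None),("oval",[.4325,.1645,.06,.105],None)):
  V=views(cams,"lid_"+s,near=[p0[0],p0[1],.08]); p,f=fit("lid",s,V,p0,True); print("lid",s,[v[0] for v in V],p.round(4),round(f,3))
  V=views(cams,"pot_"+s,near=[p0[0],p0[1],.04]); q,f=fit("pot",s,V,[p0[0],p0[1],0,p0[3]],occl=("lid",s,p)); print("pot",s,[v[0] for v in V],q.round(4),round(f,3))
E
```

```text
lid round ['side', 'top', 'wrist'] [0.4348 0.3321 0.0527 0.2146] 0.151
pot round ['side', 'wrist'] [0.4328 0.3298 0.     0.1287] 0.1
lid square ['side', 'top', 'wrist'] [ 0.444  -0.3302  0.0558 -0.3034] 0.083
pot square ['side', 'wrist'] [ 0.4441 -0.3281  0.     -0.293 ] 0.258
lid oblong ['side', 'top', 'wrist'] [ 0.4498 -0.1601  0.0529 -0.1114] 0.107
pot oblong ['side', 'wrist'] [ 0.4486 -0.1607  0.     -0.1123] 0.303
lid oval ['side', 'top', 'wrist'] [0.4315 0.1654 0.0531 0.1031] 0.196
pot oval ['side', 'wrist'] [0.4314 0.1663 0.     0.1115] 0.239
```

View pics/f.png

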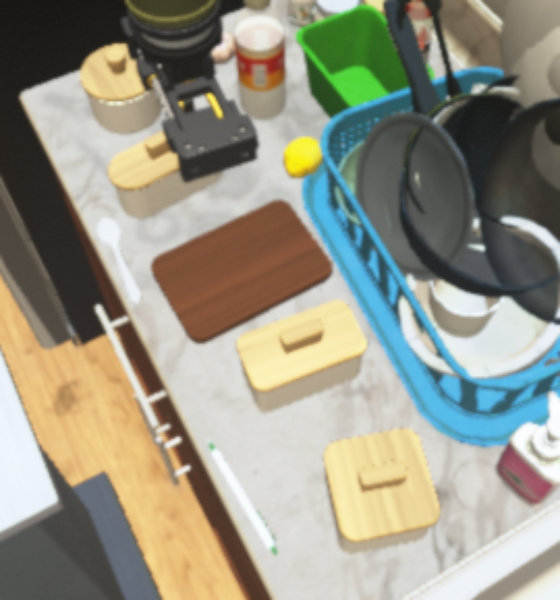

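View pics/f2.png

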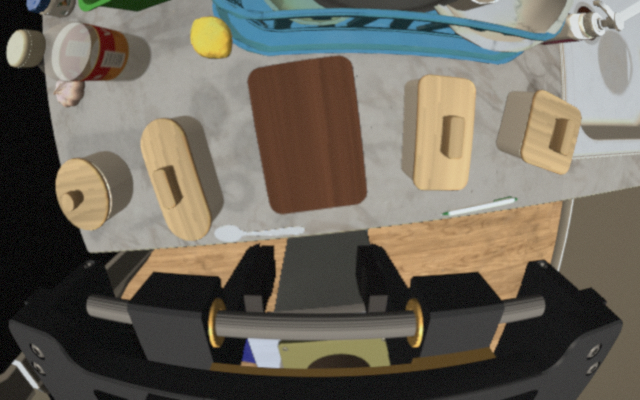

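Both views show every pot under its own lid: round (85,190), oval (175,180), oblong (445,130) and square (550,130) in the wrist view. All four lids are flat, the fitted heights are about 12 mm lower than at the start, and the bottle is standing.

```bash
python3 -c "
from plant import r
print(r.finish_job())"
```

```text
the job is handed in; nothing more can be done
None
```

All four lids are on their own pots and look seated flat in the last camera views, the bottle is still standing, and I handed the job in at about 47 s of the 134 s; no verdict was returned.

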